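# Unlock the lens-stock box with its key

### The arm

A 6-joint arm with a two-finger parallel gripper is mounted at the origin on the work surface. World frame = base frame: x ahead of the robot, y to its left, z up, the work surface at z = 0. Lengths are in mm, angles in rad, forces in N, time in s.
With the tool pointing down it reaches from about 350 to 875 mm from the base axis. Payload 4.2 kg.
Tool frame: the origin (TCP) lies midway between the tips of the shut fingers; the grasp point (between the pads) lies 19 mm behind it (arm.tcp_to_grasp is the distance from the TCP to the grasp point, in mm); z points along the fingers, y is the line along which they close (so a half turn about z gives the same grasp; the last joint's range is limited). The gripper opens to 85 mm and grips with 20 to 120 N. Pads are 22 mm wide; open, the fingers measure 114 mm over their backs; the gripper's body (76 mm by 85 mm) begins 54 mm behind the grasp point. The pads swing forward as they close: fully open they stand 13 mm farther back than shut.
Start: joints at [-0.966, 0.385, 0.008, 0, -1.194, -0.259], TCP at [211.858, -587.976, 200.112] pointing down, gripper open.
Joint ranges: [-3.14, 3.14], [-1.21, 2.06], [-1.07, 1.41], [-3.16, 2.05], [-2.99, -0.16], [-3.1, 3.1]. Speed limits (rad/s): [2.79, 2.79, 3.14, 3.14, 3.14, 3.14].

### API

Orientations are given as a unit quaternion [x, y, z, w].
In Python, from bench import arm gives the robot as it stands.
- The arm moves only by the tool arm_command, never from a script. Its argument "rows" is a list of rows, each a list of 2 entries, a list of its own where there are three numbers: the shift along the tool's x, y, z as a fraction of full scale, then the turn, a rotation vector about the tool's x, y, z as a fraction of full scale. In form: [[[x, y, z], [wx, wy, wz]], ...]. A call has 1 to 5 rows; each row is the pose to reach, as a shift and turn from the pose commanded when the call began, along the tool's axes at that moment, turning the shorter way round; what a row does not reach only later rows make up. Full scale, the value 1, is 0.25 m for a shift and 180 degrees for a turn. A row lasts 1/10 s, in which the tool goes at most 50 mm and 8.59 degrees, less where a joint would pass 70% of its speed; a pose out of reach is approached as far as the arm can. A call with a number of a shift or a turn outside -1 to 1 is refused whole. A call with a gripper value outside its range is refused whole. "grip" is the opening, from 0 (shut) to 1 (fully open), set as the call begins (left out, the last holds). The fingers move at their own pace and stop on an object; the grip force is fixed at half the most. Time passes only in rows, so rows that repeat a pose let the fingers close. It gives the time, the measured TCP pose, the force, the opening and the grip force at its end, in the units of the state.
- arm.read_state(): the state, without advancing time (a new reading comes with each control period).
- arm.get_image(name): name is "side" or "top" or "wrist"; returns (picture, depth): 420x560x3 uint8, blue, green, red; 420x560 float32, mm along the optical axis (not along the pixel's ray), 0 where there is no reading.
- arm.camera_info(name): a dict with "fx", "fy", "cx", "cy" (pixels), "extrinsics" (4x4, takes a point from camera to world coordinates). Camera axes: x right, y down, z forward; pixel columns grow to the right and rows downward; lengths in mm; the calibration is good to about 2 mm. A picture is of the moment at which its call begins: read the wrist's pose just before it. camera_info takes no time and is no camera call; for the wrist camera it gives the pose at the moment of the call.
- arm.job_done(): hands the job in; it is judged then, once.
Trained networks look in the newest picture that a camera, given by its name, has taken for a name from the list of things; names that differ only in an ending like _2 or _b are one class to them, and where a whole thing is asked for, a point or a joint stands for the part that bears it (a point fixed in the world has none). Each returns a list of dicts, best first, with "score" (0 to 1); they miss things now and then, are a little off and sometimes report something else, mostly with a low value. They report only what shows in the picture. A call takes as long as a camera call. They do not tell look-alikes from the thing itself.
- arm.spot_in(camera, query): "position" ([column, row] in pixels, amid what is visible of it).
The state is a dict: "clock": time; "joints": joint angles; "joint_vel": joint speeds; "joint_efforts": joint torques, N m; "position": TCP position; "ee_rot": TCP orientation; "contact_force": force on the tool from outside, world axes, zero at the start; "wrist_torque": the same for the moment, N m; "gripper_width": finger opening in mm; "grasp_force": force on a finger pad.
Only numpy, scipy, OpenCV 4.12 (cv2) and the standard library are available. Lean on these libraries where they do the work, as an engineer would, in place of code of your own. Each camera call takes 0.05 s, during which the arm holds its last target. There are 200 camera calls.

### The job

Unlock the white steel lens box: take its key from the rack of the orange lens tray, push it fully home in the keyhole on the box's sloping front, turn it clockwise to its stop so that the lid springs up, turn it back home, draw it out and stand it back in its slot in the tray. Leave the lid sprung open, do not force the key, and do not shift the bottle, the coaster or the lens inserter.

Things in the scene. Friction and masses are not known exactly. Their poses are not given: they have to be found in the camera images.
- key_bow (a point): centre of the bow (flat oval head) of the loose steel key, 85 mm above its tip. Key 105 mm long, about 90 g: bow 34 mm wide, 39 long, 9 thick (grip across the 9 mm); round shank 7 mm; at the tip a double bit 28 mm wide, 6 thick, 18 long in the plane of the bow. z runs from tip to bow (up as it stands in the tray), x across the bow's width, y across its thickness
- key_tip (a point): centre of the key's tip end; axes as for key_bow. The bit's end is bevelled, 2 mm on the width and 1.5 mm on the thickness each side, over 4 mm. Key and bit are the same either way round (half turn about z)
- key_slot (a point): centre of the mouth of the key's slot, on top of the rack block (46 x 100 mm, 50 mm above the counter) of the fixed orange tray. z up, x along the slot. The slot goes straight down, 31.5 x 9.5 mm, 44 mm deep; the key stands with its tip on the slot's floor, the bow's lower edge 22 mm above the rack
- keyhole (a point): centre of the keyhole's mouth, flush in the sloping front of the fixed box. z points straight out of the face (35 degrees from vertical, to the box's front), x up the slope along the slot, y across. Slot 30 x 8 mm in a 6 mm plate; behind it a turning plug takes the bit. A key fully home has its tip 34 mm below the surface. It comes out only with the plug home
- plug (a joint): turn of the lock plug: 0 is home (slots in line), grows clockwise as seen looking at the keyhole, to a hard stop between 65 and 80 degrees; it stays where it is left (light friction, under 0.15 N m). The key has up to about 0.08 rad of play in it either way
- lid (a joint): opening of the box's flat top lid (140 mm deep, hinged along the back): near 0 while bolted shut; the plug draws the bolt near the end of its turn and the spring lifts the lid to about 0.4 rad, its front edge rising about 55 mm; it then stays up when the key is turned back
- bottle_mid (a point): closed white squeeze bottle, 54 mm across, 152 mm tall, standing loose on the coaster; this point is 60 mm above its foot
- coaster: round bamboo coaster, 100 mm across, 9 mm thick, loose; origin at the centre of its underside
- inserter_mid (a point): clear plastic lens inserter, 73 mm long, 15 mm across, lying loose in the front dish of the orange tray; middle of its rod
- lockbox: white steel lens box, fixed; origin at the centre of its foot, x to its back, z up. 230 mm deep (x), 200 wide (y), 118 high. Front edge 50 mm high, then the sloping front, 110 mm up the slope, with the keyhole in its middle (70 mm in front of the origin, 82 mm up), then the flat lid
- tray: orange lens tray, fixed; origin at the centre of its underside, 140 (x) by 190 mm (y), rim 14 mm high; the rack block with the key slot stands at its back, centred 43 mm along +x; two white lens-well caps and the inserter lie in front
Not all that is in view belongs to the job. What is meant by the part that bears key_bow is not red, and is the smaller of those in its own colour.

How it is judged:
By the outcome, as a careful person would: the job done as asked, in the order asked, and still so for the second after the job is handed in, with the robot touching nothing.
It also fails if it takes over 72 s, if anything falls off the work surface, if the arm or the gripper's body presses on something with over 40 N, if the wrist force passes 120 N, or if a joint passes its speed limit or range.

## Working session

There is one attempt and no reset: what is moved stays moved. The work goes in short steps, Python scripts to look and compute and a tool call to move; the robot and the scene stay as the last step left them, time stands still between calls to the robot, and variables do not carry over. Pictures are saved under pics/ and viewed, at most 10 in all, crops included, and the job is handed in when it is done.

Besides the shell and the picture viewer there is one more tool, called in YAML: its name, and indented under it one key for each argument. arm_command: Moves the arm, as the interface text tells. Shift numbers are shares of 0.25 m and turn numbers shares of 180 degrees, none past 1 either way. Its arguments: {"type":"object","properties":{"rows":{"type":"array","items":{"type":"array"}},"grip":{"type":"number"}},"required":["rows"]}

```bash
ls; mkdir -p pics; cat > h.py <<'E'
import numpy as np, cv2
from bench import arm
from scipy.spatial.transform import Rotation as R
def snap(n):
    info=arm.camera_info(n); im,d=arm.get_image(n); return im,d,info
def px2w(info,u,v,z):
    p=np.array([(u-info['cx'])/info['fx']*z,(v-info['cy'])/info['fy']*z,z,1]); return (np.array(info['extrinsics'])@p)[:3]
def cloud(d,info):
    v,u=np.indices(d.shape); P=np.stack([(u-info['cx'])/info['fx']*d,(v-info['cy'])/info['fy']*d,d,np.ones_like(d)],-1)
    return (P@np.array(info['extrinsics']).T)[...,:3]
E
python3 - <<'E'
from h import *
for n in ['top','side']:
    im,d,i=snap(n); cv2.imwrite(f'pics/{n}0.png',im); np.savez(f'{n}0.npz',im=im,d=d,**{k:np.array(i[k]) for k in i})
    C=cloud(d,i)
    for q in ['key_bow','key_tip','key_slot','keyhole','lockbox','tray','bottle_mid','coaster','inserter_mid']:
        for r in arm.spot_in(n,q)[:3]:
            u,v=r['position']; print(n,q,np.round(r['position']),round(r['score'],2),C[int(v),int(u)].round(0))
print(arm.read_state()['clock'])
E
```

```text
pics
top key_bow [178. 193.] 0.7 [633. 196. 133.]
top key_bow [394. 186.] 0.51 [ 643. -295.  120.]
top key_tip [172. 194.] 0.57 [632. 205. 139.]
top key_tip [182. 248.] 0.52 [508. 191. 104.]
top key_tip [252. 232.] 0.42 [544.  30.  77.]
top key_slot [182. 265.] 0.62 [468. 216.   4.]
top keyhole [362. 200.] 0.87 [ 619. -236.   58.]
top lockbox [397. 189.] 0.91 [ 636. -304.  118.]
top tray [182. 264.] 0.61 [468. 218.   4.]
top bottle_mid [238. 174.] 0.72 [676.  59. 135.]
top coaster [229. 188.] 0.59 [663.  94.  11.]
top inserter_mid [196. 283.] 0.69 [421. 177.  16.]
side key_bow [160. 261.] 0.79 [632. 213. 108.]
side key_bow [217. 295.] 0.72 [491. 204.  97.]
side key_bow [257. 249.] 0.58 [552.  40.  77.]
side key_tip [216. 293.] 0.79 [492. 205. 101.]
side key_tip [261. 247.] 0.71 [541.  37.  84.]
side key_tip [159. 264.] 0.7 [632. 217. 103.]
side key_slot [225. 339.] 0.83 [479. 207.   4.]
side keyhole [308. 192.] 0.83 [ 629. -242.   74.]
side tray [224. 342.] 0.62 [474. 212.   4.]
side bottle_mid [198. 235.] 0.91 [674.  85.  86.]
side bottle_mid [217. 292.] 0.2 [490. 204. 103.]
side coaster [199. 266.] 0.85 [673.  92.  10.]
side inserter_mid [258. 337.] 0.69 [428. 174.  16.]
1.0
```

View pics/top0.png

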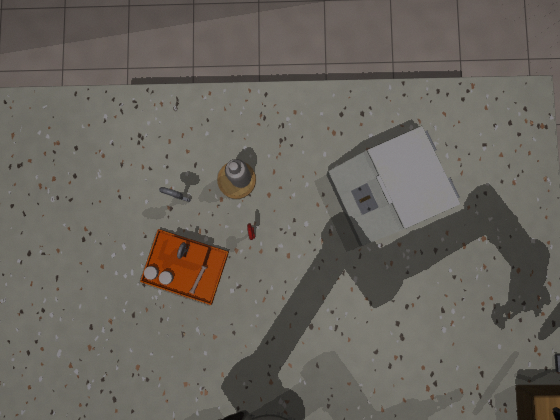

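View pics/side0.png

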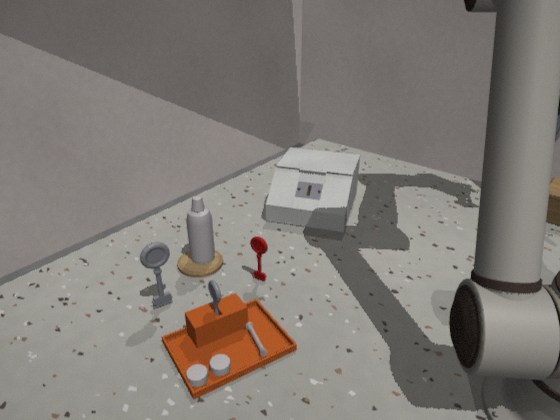

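The tray key stands at about top (183,249) / side (216,293). The look-alikes are a larger grey key at side (156,270) and a red key at (259,255). The box's keyhole is at top (364,198) / side (309,190).

```bash
cat > m0.py <<'E'
from h import *
for n in ['top','side']:
    Z=np.load(n+'0.npz'); im,d=Z['im'].astype(int),Z['d']; i={k:Z[k] for k in ['fx','fy','cx','cy','extrinsics']}; C=cloud(d,i)
    print(n,'fx',i['fx'],'cam',np.array(i['extrinsics'])[:3,3].round(0))
    b,g,r=im[...,0],im[...,1],im[...,2]
    org=(r>120)&(r-b>80)&(g>35)&(r-g>50)&(C[...,1]>80)&(C[...,0]<600)
    P=C[org]; print('orange',P.min(0).round(),P.max(0).round())
    top=P[(P[:,2]>44)&(P[:,2]<56)]
    for nm,q in [('rack',top),('tray',P[P[:,2]<30])]:
        if len(q)>5:
            q=q.astype(np.float32); rc=cv2.minAreaRect(q[:,:2].copy()); print(nm,len(q),rc,np.median(q[:,2]))
    c=np.median(top,0)
    K=C[(np.abs(C[...,0]-c[0])<45)&(np.abs(C[...,1]-c[1])<45)&(C[...,2]>72)]
    if len(K): print('key',len(K),K.mean(0).round(1),K.min(0).round(),K.max(0).round(),np.linalg.svd(K[:,:2]-K[:,:2].mean(0))[2][0])
    B=C[(C[...,1]<-120)&(C[...,0]>480)&(C[...,0]<800)&(C[...,1]>-480)]
    L=B[np.abs(B[:,2]-118)<5].astype(np.float32)
    print('lid',len(L),cv2.minAreaRect(L[:,:2].copy()),np.median(L[:,2]))
    S=B[(B[:,2]>56)&(B[:,2]<108)]; m=np.median(S,0); 
    for _ in range(4):
        nn=np.linalg.svd(S-S.mean(0),full_matrices=False)[2][2]; nn*=np.sign(nn[2]); e=(S-S.mean(0))@nn; S=S[np.abs(e)<max(4,1.5*np.std(e))]
    print('slope',len(S),nn.round(3),S.mean(0).round(1),'tilt',np.degrees(np.arccos(nn[2])),'az',np.degrees(np.arctan2(nn[1],nn[0])))
s=arm.read_state(); print({k:np.round(s[k],3) for k in s}); print(R.from_quat(s['ee_rot']).as_matrix().round(3))
E=np.array(arm.camera_info('wrist')['extrinsics']); print(E.round(3)); 
T=np.eye(4);T[:3,:3]=R.from_quat(s['ee_rot']).as_matrix();T[:3,3]=s['position']; print((np.linalg.inv(T)@E).round(3), arm.camera_info('wrist')['fx'])
E
python3 m0.py
```

```text
top fx 408.1859782535922 cam [ 504.  -49. 1045.]
orange [369.  99.  -2.] [555. 319.  55.]
rack 581 ((503.51715087890625, 195.61314392089844), (99.8729248046875, 45.365543365478516), 71.2769775390625) 50.07618
tray 2319 ((462.37335205078125, 209.38711547851562), (189.1987762451172, 139.2532501220703), 71.7138900756836) 4.480182
key 100 [503.8 193.8  99. ] [485. 186.  76.] [522. 203. 114.] [-0.95188133  0.30646687]
lid 5526 ((664.1656494140625, -340.6063537597656), (200.2103271484375, 155.83949279785156), 22.967641830444336) 119.14188
slope 2987 [-0.222  0.524  0.822] [ 619.3 -237.3   82.8] tilt 34.7091299936923 az 112.90987015605597
side fx 449.9830419377937 cam [ 36. 594. 582.]
orange [ 36. 102.  -1.] [558. 594. 582.]
rack 992 ((504.49603271484375, 197.19488525390625), (100.48851776123047, 48.10419464111328), 71.56039428710938) 50.79016
tray 4603 ((463.9148254394531, 211.37184143066406), (189.17332458496094, 140.96673583984375), 71.64424133300781) 5.352788
key 198 [501.6 200.4  96.9] [486. 193.  72.] [523. 207. 113.] [-0.97045285  0.24129083]
lid 1684 ((665.07080078125, -337.61358642
[... 527 characters left out ...]
 'contact_force': array([-0.113, -0.8  , -0.138]), 'wrist_torque': array([ 0.03 , -0.017, -0.029]), 'grasp_force': np.float64(0.0), 'gripper_width': np.float64(85.247)}
[[-0.941 -0.339 -0.   ]
 [-0.339  0.941 -0.   ]
 [ 0.     0.    -1.   ]]
[[-3.39000e-01  9.04000e-01  2.60000e-01  1.47144e+02]
 [ 9.41000e-01  3.26000e-01  9.40000e-02 -6.11254e+02]
 [ 0.00000e+00  2.77000e-01 -9.61000e-01  3.73930e+02]
 [ 0.00000e+00  0.00000e+00  0.00000e+00  1.00000e+00]]
[[-0.00000e+00 -9.61000e-01 -2.77000e-01  6.87830e+01]
 [ 1.00000e+00 -0.00000e+00  0.00000e+00  3.80000e-02]
 [-0.00000e+00 -2.77000e-01  9.61000e-01 -1.73816e+02]
 [ 0.00000e+00  0.00000e+00  0.00000e+00  1.00000e+00]] 378.781599116925
```

```bash
cat >> h.py <<'E'
def Rk(xaz,tilt=0,faz=113):
    "tool rot: down (tilt 0) with tool x at azimuth xaz deg; or tilted: z=-normal, x upslope"
    if tilt==0:
        a=np.radians(xaz); x=np.array([np.cos(a),np.sin(a),0]); z=np.array([0,0,-1.])
    else:
        t,f=np.radians([tilt,faz]); nrm=np.array([np.sin(t)*np.cos(f),np.sin(t)*np.sin(f),np.cos(t)]); z=-nrm
        x=np.array([-np.cos(t)*np.cos(f),-np.cos(t)*np.sin(f),np.sin(t)])
    return R.from_matrix(np.stack([x,np.cross(z,x),z],1))
def pose():
    s=arm.read_state(); return np.array(s['position']),R.from_quat(s['ee_rot'])
def plan(way,p=None,q=None,dig=3):
    "way: list of (pos,Rot,ncalls): print shift/turn fractions for each call"
    if p is None: p,q=pose()
    for P,Q,n in way:
        for k in range(n,0,-1):
            dp=q.inv().apply(np.array(P)-p)/k; dr=(q.inv()*Q).as_rotvec()/k
            a=np.round(dp/250,dig); b=np.round(dr/np.pi,dig); print([a.tolist(),b.tolist()])
            p=p+q.apply(a*250); q=q*R.from_rotvec(b*np.pi)
    print('end',p.round(1))
    return p,q
E
python3 - <<'E'
from h import *
plan([((504,197,200),Rk(-18.5),4)])
E
```

```text
[[-0.541, 0.639, 0.0], [0.0, -0.0, -0.197]]
[[-0.812, 0.207, 0.0], [0.0, 0.0, -0.197]]
[[-0.781, -0.302, 0.0], [0.0, 0.0, -0.197]]
[[-0.461, -0.699, 0.0], [0.0, 0.0, -0.196]]
end [504.  196.9 200.1]
```

arm_command:
  rows:
    - [[-0.13,0.15,0],[0,0,-0.04]]
    - [[-0.27,0.32,0],[0,0,-0.08]]
    - [[-0.4,0.48,0],[0,0,-0.12]]
    - [[-0.54,0.64,0],[0,0,-0.16]]
    - [[-0.541,0.639,0],[0,0,-0.197]]

```text
clock: 1.5
position: [285.6, -388.3, 200.7]
ee_rot: [-0.468, 0.884, -0.0, 0.001]
contact_force: [0.1, -0.1, 1.2]
gripper_width: 85.2
grasp_force: 0.0
```

arm_command:
  rows:
    - [[-0.16,0.04,0],[0,0,-0.04]]
    - [[-0.32,0.08,0],[0,0,-0.08]]
    - [[-0.48,0.12,0],[0,0,-0.12]]
    - [[-0.65,0.16,0],[0,0,-0.16]]
    - [[-0.812,0.207,0],[0,0,-0.197]]

```text
clock: 2.0
position: [358.6, -194.0, 200.5]
ee_rot: [0.713, -0.701, 0.001, -0.0]
contact_force: [1.0, 0.8, -0.0]
gripper_width: 85.3
grasp_force: 0.0
```

arm_command:
  rows:
    - [[-0.16,-0.06,0],[0,0,-0.04]]
    - [[-0.32,-0.12,0],[0,0,-0.08]]
    - [[-0.48,-0.18,0],[0,0,-0.12]]
    - [[-0.64,-0.24,0],[0,0,-0.16]]
    - [[-0.781,-0.302,0],[0,0,-0.197]]

```text
clock: 2.5
position: [431.4, 2.7, 200.6]
ee_rot: [0.893, -0.45, 0.0, -0.0]
contact_force: [0.2, -1.1, -0.0]
gripper_width: 85.2
grasp_force: 0.0
```

arm_command:
  rows:
    - [[-0.11,-0.17,0],[0,0,-0.04]]
    - [[-0.22,-0.34,0],[0,0,-0.08]]
    - [[-0.34,-0.52,0],[0,0,-0.12]]
    - [[-0.46,-0.699,0],[0,0,-0.16]]
    - [[-0.461,-0.699,0],[0,0,-0.196]]

```text
clock: 3.0
position: [505.6, 201.3, 199.6]
ee_rot: [0.988, -0.157, 0.0, -0.0]
contact_force: [-0.6, -1.2, -0.6]
gripper_width: 85.2
grasp_force: 0.0
```

arm_command:
  rows:
    - [[0,0,0],[0,0,0]]
    - [[0,0,0],[0,0,0]]

```text
clock: 3.2
position: [503.6, 196.5, 199.9]
ee_rot: [0.987, -0.162, -0.0, 0.0]
contact_force: [-0.6, -0.1, 0.2]
gripper_width: 85.5
grasp_force: 0.0
```

```bash
cat > look.py <<'E'
import sys
from h import *
p,q=pose(); im,d,i=snap('wrist'); cv2.imwrite(f'pics/{sys.argv[1]}.png',im); np.savez(sys.argv[1]+'.npz',im=im,d=d,**{k:np.array(i[k]) for k in i})
print(p.round(1),arm.read_state()['joints']); C=cloud(d,i)
for n in sys.argv[2:]:
    for r in arm.spot_in('wrist',n)[:2]:
        u,v=r['position']; print(n,np.round(r['position']),round(r['score'],2),C[int(v),int(u)].round(1))
E
python3 look.py w1 key_bow key_slot
```

```text
[503.6 196.5 199.9] [ 6.71315489e-01  2.41262977e-01 -1.99886126e-01 -1.06340306e-04
 -1.13011444e+00  5.73500631e-01]
key_bow [185.  18.] 0.98 [630.6 209.  138.5]
key_bow [274. 193.] 0.77 [512.3 196.4 109.5]
key_slot [269. 210.] 0.94 [487.  211.1  49.9]
```

View pics/w1.png

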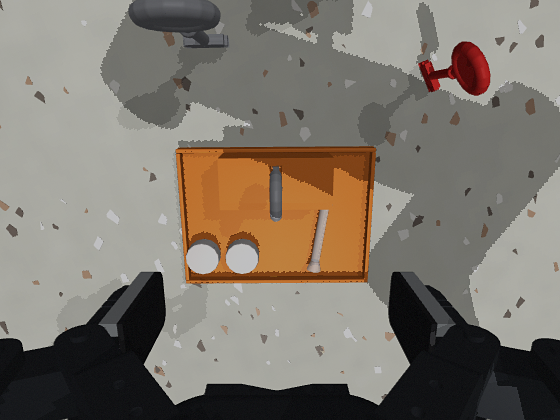

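The tray key shows as the grey upright bar at wrist (276,193), midway between the fingers. The large grey key at (178,15) and the red one at (460,68) are look-alikes.

```bash
cat > km.py <<'E'
import sys
from h import *
Z=np.load(sys.argv[1]+'.npz'); i={k:Z[k] for k in ['fx','fy','cx','cy','extrinsics']}; C=cloud(Z['d'],i)
c=np.array([503.5,197])
m=(np.hypot(C[...,0]-c[0],C[...,1]-c[1])<28)&(C[...,2]>66)&(C[...,2]<125); K=C[m]
print('key n',len(K),K.min(0).round(1),K.max(0).round(1))
rc=cv2.minAreaRect(K[:,:2].astype(np.float32).copy()); print(rc)
im=Z['im'].astype(int); o=(np.abs(C[...,2]-50)<4)&(np.hypot(C[...,0]-c[0],C[...,1]-c[1])<80)&(im[...,2]-im[...,0]>60); T=C[o]
print('rack',len(T),np.median(T[:,2]),cv2.minAreaRect(T[:,:2].astype(np.float32).copy()))
# per height
for z in range(70,116,6):
    s=K[np.abs(K[:,2]-z)<3]
    if len(s)>3: print(z,len(s),s[:,:2].mean(0).round(1))
E
python3 km.py w1
```

```text
key n 593 [488.6 188.4  66.2] [525.5 206.1 112.3]
((506.9471435546875, 197.23191833496094), (10.738541603088379, 37.83283233642578), 67.2789077758789)
rack 5487 49.92412779086902 ((506.2783203125, 197.5561981201172), (100.0849838256836, 46.38597869873047), 71.56422424316406)
94 32 [523.7 191.5]
100 96 [512.7 195.2]
106 287 [508.3 196.6]
112 174 [506.6 197.4]
```

arm_command:
  rows:
    - [[0.005,0,0.15],[0,0,0]]
    - [[0.005,0,0.3],[0,0,0]]
    - [[0.005,0,0.4],[0,0,0]]
    - [[0.005,0,0.47],[0,0,0]]
    - [[0.005,0,0.508],[0,0,0]]

```text
clock: 3.85
position: [504.4, 195.0, 71.9]
ee_rot: [0.987, -0.162, -0.001, 0.001]
contact_force: [0.5, -0.6, 0.4]
gripper_width: 85.7
grasp_force: 0.0
```

arm_command:
  rows:
    - [[0,0,0],[0,0,0]]
    - [[0,0,0],[0,0,0]]

```text
clock: 4.05
position: [505.9, 196.5, 74.1]
ee_rot: [0.987, -0.161, 0.001, -0.001]
contact_force: [0.4, -0.3, 0.5]
gripper_width: 85.0
grasp_force: 0.0
```

```bash
python3 look.py w2; python3 km.py w2
```

```text
[505.9 196.5  74.1] [ 6.69691439e-01  3.72636407e-01 -3.64332517e-01  4.24472278e-04
 -8.31304704e-01  5.77107314e-01]
key n 1818 [489.2 188.1  67.4] [525.4 205.5 112. ]
((507.4205322265625, 196.44923400878906), (9.772067070007324, 37.10443878173828), 71.61851501464844)
rack 13111 49.91556503832783 ((506.0289611816406, 197.4324951171875), (100.39180755615234, 47.068119049072266), 71.44693756103516)
88 28 [523.6 191.1]
94 128 [523.7 191.6]
100 287 [520.1 192.7]
106 852 [509.7 196. ]
112 520 [506.6 197.3]
```

View pics/w2.png

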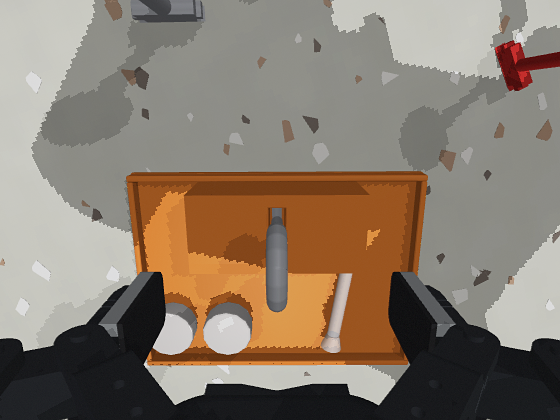

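The key (bow at wrist (277,265)) is centred between the fingers and aligned; the tray parts are well below the fingertips. I'll close on it now.

arm_command:
  rows:
    - [[0.003,0,0.004],[0,0,0]]
    - [[0.003,0,0.004],[0,0,0]]
    - [[0.003,0,0.004],[0,0,0]]
    - [[0.003,0,0.004],[0,0,0]]
    - [[0.003,0,0.004],[0,0,0]]
  grip: 0

```text
clock: 4.6
position: [506.0, 196.3, 72.2]
ee_rot: [0.987, -0.161, 0.0, -0.0]
contact_force: [-0.1, -0.5, 0.1]
gripper_width: 12.7
grasp_force: 0.0
```

arm_command:
  rows:
    - [[0,0,0],[0,0,0]]
    - [[0,0,0],[0,0,0]]
    - [[0,0,0],[0,0,0]]
    - [[0,0,0],[0,0,0]]
    - [[0,0,0],[0,0,0]]

```text
clock: 5.1
position: [506.2, 196.4, 72.4]
ee_rot: [0.987, -0.161, 0.0, -0.0]
contact_force: [0.0, 0.4, 2.5]
gripper_width: 6.7
grasp_force: 60.6
```

```bash
python3 - <<'E'
from h import *
nrm=-Rk(0,35).apply([0,0,1]); kh=np.array([619,-236,82.]); print(nrm.round(3))
p,q=pose(); Q=Rk(0,35)
print((q.inv()*Q).magnitude()*57.3)
plan([((506.2,196.4,72.4+80),q,1),((506,190,240),q,1),(kh+nrm*132,Q,3)])
E
```

```text
[-0.224  0.528  0.819]
59.16565303379543
[[0.0, -0.0, -0.32], [0.0, 0.0, 0.0]]
[[0.008, 0.024, -0.351], [0.0, 0.0, 0.0]]
[[0.256, 0.415, 0.067], [-0.027, 0.061, 0.087]]
[[0.337, 0.324, 0.155], [-0.028, 0.061, 0.087]]
[[0.371, 0.208, 0.248], [-0.027, 0.061, 0.087]]
end [ 589.4 -166.2  190.1]
```

arm_command:
  rows:
    - [[0,0,-0.03],[0,0,0]]
    - [[0,0,-0.08],[0,0,0]]
    - [[0,0,-0.14],[0,0,0]]
    - [[0,0,-0.22],[0,0,0]]
    - [[0,0,-0.32],[0,0,0]]

```text
clock: 5.6
position: [505.2, 195.8, 152.8]
ee_rot: [0.987, -0.161, -0.001, 0.001]
contact_force: [-0.7, 0.3, -0.3]
gripper_width: 6.7
grasp_force: 60.2
```

arm_command:
  rows:
    - [[0,0,-0.09],[0,0,0]]
    - [[0,0.01,-0.18],[0,0,0]]
    - [[0,0.02,-0.27],[0,0,0]]
    - [[0.008,0.024,-0.351],[0,0,0]]

```text
clock: 6.0
position: [505.6, 189.7, 241.9]
ee_rot: [0.987, -0.161, 0.0, -0.0]
contact_force: [-0.1, 0.9, -1.1]
gripper_width: 6.4
grasp_force: 60.2
```

arm_command:
  rows:
    - [[0.05,0.08,0.01],[-0.005,0.012,0.017]]
    - [[0.1,0.16,0.02],[-0.01,0.024,0.034]]
    - [[0.15,0.25,0.04],[-0.016,0.036,0.052]]
    - [[0.2,0.33,0.05],[-0.022,0.048,0.07]]
    - [[0.256,0.415,0.067],[-0.027,0.061,0.087]]

```text
clock: 6.5
position: [533.7, 70.3, 224.1]
ee_rot: [0.95, -0.294, 0.088, 0.057]
contact_force: [-0.0, 0.2, -0.6]
gripper_width: 6.6
grasp_force: 60.2
```

arm_command:
  rows:
    - [[0.07,0.07,0.03],[-0.005,0.012,0.017]]
    - [[0.14,0.13,0.06],[-0.01,0.024,0.034]]
    - [[0.2,0.19,0.09],[-0.016,0.036,0.052]]
    - [[0.27,0.26,0.12],[-0.022,0.048,0.07]]
    - [[0.337,0.324,0.155],[-0.028,0.061,0.087]]

```text
clock: 7.0
position: [561.5, -48.6, 207.6]
ee_rot: [0.885, -0.417, 0.173, 0.114]
contact_force: [-0.0, -0.1, -0.5]
gripper_width: 6.8
grasp_force: 60.2
```

arm_command:
  rows:
    - [[0.07,0.04,0.05],[-0.005,0.012,0.017]]
    - [[0.15,0.08,0.1],[-0.01,0.024,0.034]]
    - [[0.22,0.12,0.15],[-0.016,0.036,0.052]]
    - [[0.3,0.165,0.2],[-0.022,0.048,0.07]]
    - [[0.371,0.208,0.248],[-0.027,0.061,0.087]]

```text
clock: 7.5
position: [589.6, -167.4, 190.9]
ee_rot: [0.794, -0.528, 0.253, 0.166]
contact_force: [-0.4, 0.2, -0.1]
gripper_width: 6.7
grasp_force: 60.2
```

arm_command:
  rows:
    - [[0,0,0],[0,0,0]]
    - [[0,0,0],[0,0,0]]
    - [[0,0,0],[0,0,0]]

```text
clock: 7.8
position: [589.7, -165.7, 190.9]
ee_rot: [0.795, -0.527, 0.252, 0.165]
contact_force: [-0.2, 0.4, -0.5]
gripper_width: 6.8
grasp_force: 60.2
```

```bash
python3 look.py w3 keyhole key_tip key_bow; python3 - <<'E'
from h import *
p,q=pose();print(q.as_matrix().round(3),Rk(0,35).as_matrix().round(3))
E
```

```text
[ 589.7 -165.7  190.9] [ 0.20385064  0.25309418 -0.6364628   0.92296655 -0.78345063 -0.51209999]
keyhole [274. 183.] 0.55 [ 630.7 -251.3   53. ]
key_tip [277. 259.] 0.91 [ 585.9 -154.4  225.3]
key_bow [274. 257.] 0.78 [ 587.7 -154.7  224.7]
[[ 0.319 -0.92   0.226]
 [-0.754 -0.391 -0.528]
 [ 0.574 -0.002 -0.819]] [[ 0.32  -0.921  0.224]
 [-0.754 -0.391 -0.528]
 [ 0.574  0.    -0.819]]
```

View pics/w3.png

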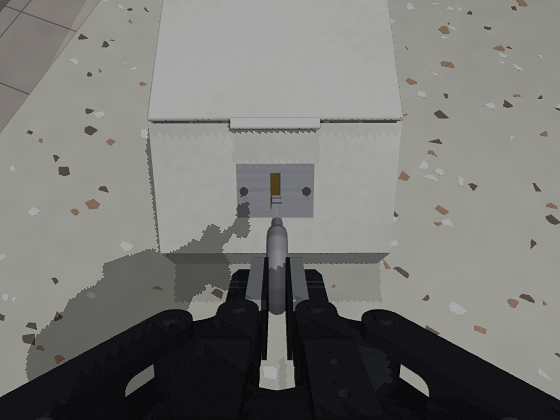

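```bash
cat > al.py <<'E'
import sys
from h import *
n=sys.argv[1]; Z=np.load(n+'.npz'); im=Z['im']; i={k:Z[k] for k in ['fx','fy','cx','cy','extrinsics']}
W=cloud(Z['d'],i); p,q=pose(); T=q.inv().apply((W-p).reshape(-1,3)).reshape(W.shape)
r0,r1,c0,c1=130,245,170,390
S=W[r0:r1,c0:c1].reshape(-1,3); S=S[(S[:,2]>55)&(S[:,2]<110)]
c=np.median(S,0)
for th in (8,4,2.5,2):
    nn=np.linalg.svd(S-S.mean(0),full_matrices=False)[2][2]; nn*=np.sign(nn[2]); c=S.mean(0); S=S[np.abs((S-c)@nn)<th]
print('plane n',nn.round(4),'tilt',np.degrees(np.arccos(nn[2])),'az',np.degrees(np.arctan2(nn[1],nn[0])),'in tool',q.inv().apply(nn).round(4))
def hit(u,v):
    d=np.array([(u-i['cx'])/i['fx'],(v-i['cy'])/i['fy'],1.]); E=i['extrinsics']; o=E[:3,3]; d=E[:3,:3]@d
    return o+d*((c-o)@nn)/(d@nn)
def tl(w): return q.inv().apply(w-p)
if __name__=='__main__':
    h=cv2.cvtColor(im,cv2.COLOR_BGR2HSV); 
    ye=(h[...,0]>12)&(h[...,0]<32)&(h[...,1]>110); ye[:150]=0; ye[225:]=0; ye[:,:250]=0; ye[:,300:]=0
    v,u=np.nonzero(ye); print('yellow',u.min(),u.max(),v.min(),v.max())
    for (a,b) in [(u.min()-.5,v.min()-.5),(u.max()+.5,v.min()-.5)]: print('slot top corner tool',tl(hit(a,b)).round(2))
    K=T[(np.abs(T[...,0])<25)&(np.abs(T[...,1])<18)&(T[...,2]>-60)&(T[...,2]<72)&(np.abs((W-c)@nn)>5)]
    for z in range(-40,72,6):
        s=K[np.abs(K[:,2]-z)<3]
        if len(s)>2: print(z,len(s),'x',s[:,0].min().round(1),s[:,0].max().round(1),'y',s[:,1].min().round(1),s[:,1].max().round(1),s[:,1].mean().round(1))
    a=cv2.resize(im[150:260,225:325],None,fx=6,fy=5,interpolation=cv2.INTER_NEAREST); cv2.imwrite(f'pics/{n}c.png',a)
E
python3 al.py w3
```

```text
plane n [-0.226   0.5264  0.8196] tilt 34.95121633802074 az 113.235251076275 in tool [ 1.9e-03  2.0e-04 -1.0e+00]
yellow 271 279 173 206
slot top corner tool [ 14.64  -6.5  132.7 ]
slot top corner tool [ 14.63   0.86 132.7 ]
-40 943 x -10.4 11.8 y -17.4 15.3 -1.2
-34 728 x -15.5 15.4 y -12.9 13.5 -1.3
-28 287 x -18.1 18.1 y -5.7 3.1 -1.2
-22 136 x 13.1 19.1 y -5.7 3.2 -1.2
-16 35 x 15.0 19.1 y -5.5 2.9 -1.4
38 29 x -0.2 2.8 y -4.7 1.8 -1.5
44 40 x -0.3 10.3 y -4.8 1.9 -1.3
50 176 x -0.2 13.1 y -4.8 1.3 -1.5
56 38 x 10.6 13.1 y -4.3 1.4 -1.4
62 20 x 11.8 13.0 y -4.3 1.4 -1.5
```

View pics/w3c.png

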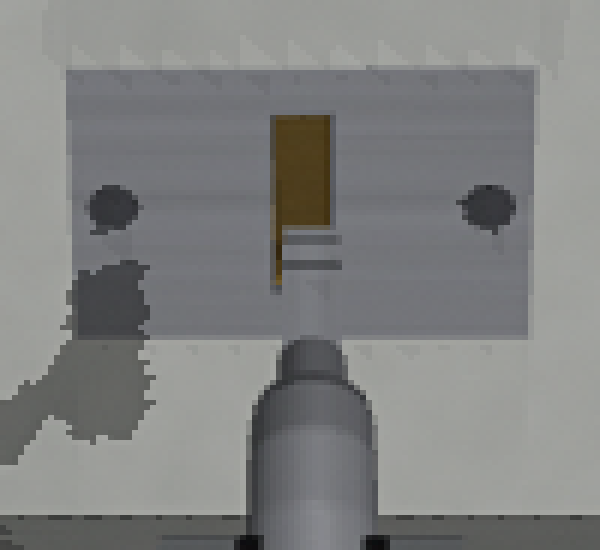

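The slot spans wrist columns 270–280 and rows 173–208. The bit, at column 277, is about 1 mm to one side and already parallel to the slot. I'll move close, then check again.

arm_command:
  rows:
    - [[0,-0.005,0.05],[0,0,0]]
    - [[0,-0.005,0.1],[0,0,0]]
    - [[0,-0.005,0.15],[0,0,0]]
    - [[0,-0.005,0.2],[0,0,0]]
    - [[0,-0.005,0.22],[0,0,0]]

```text
clock: 8.5
position: [602.4, -195.1, 144.0]
ee_rot: [0.795, -0.527, 0.251, 0.166]
contact_force: [-1.2, -0.6, -0.7]
gripper_width: 6.6
grasp_force: 60.2
```

arm_command:
  rows:
    - [[0,0,0],[0,0,0]]
    - [[0,0,0],[0,0,0]]
    - [[0,0,0],[0,0,0]]

```text
clock: 8.8
position: [603.2, -194.5, 145.6]
ee_rot: [0.795, -0.527, 0.252, 0.165]
contact_force: [-0.6, -0.0, -0.6]
gripper_width: 6.5
grasp_force: 60.2
```

```bash
python3 look.py w4; sed -i 's/r0,r1,c0,c1=130,245/r0,r1,c0,c1=130,290/; s/ye\[225:\]/ye[300:]/; s/\[150:260,225:325\]/[190:300,225:325]/' al.py; python3 al.py w4
```

```text
[ 603.2 -194.5  145.6] [ 0.1032749   0.3231567  -0.6848076   1.08129278 -0.67103075 -0.61456731]
plane n [-0.2262  0.5261  0.8198] tilt 34.93844023906941 az 113.25969844902022 in tool [ 2.4e-03  7.0e-04 -1.0e+00]
yellow 271 281 188 220
slot top corner tool [14.05 -5.53 77.6 ]
slot top corner tool [14.05  1.93 77.61]
-40 922 x -10.9 11.6 y -17.7 15.2 -1.3
-34 748 x -16.1 14.7 y -16.0 11.9 -1.2
-28 295 x -18.8 18.1 y -5.7 3.1 -1.3
-22 146 x 12.9 19.0 y -5.7 3.2 -1.2
-16 31 x 15.0 18.7 y -5.5 2.9 -1.2
38 32 x -0.2 2.3 y -4.6 1.8 -1.4
44 36 x -0.7 10.1 y -4.7 1.9 -1.4
50 168 x -0.2 12.3 y -4.8 1.4 -1.4
56 48 x 10.1 12.8 y -4.2 1.4 -1.6
62 18 x 11.6 12.7 y -4.3 0.8 -1.8
```

View pics/w4c.png

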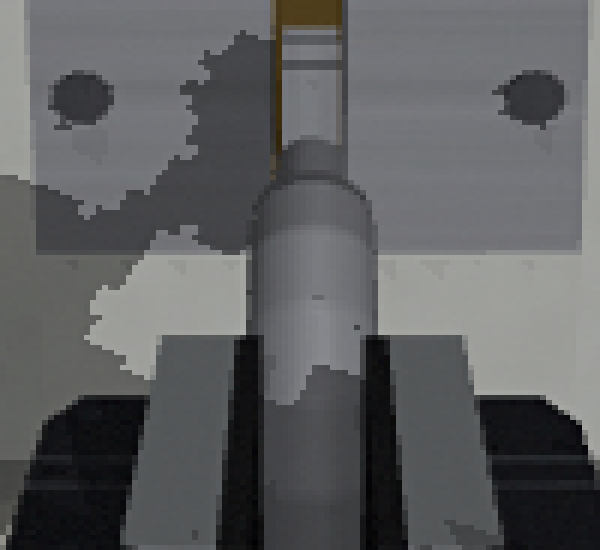

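The bit (columns 272–282) is centred over the slot (270–283) to within about 0.3 mm, and the tip is about 11 mm off the face. I'll insert it in stages, watching the force.

arm_command:
  rows:
    - [[0,-0.001,0.02],[0,0,0]]
    - [[0,-0.001,0.04],[0,0,0]]
    - [[0,-0.001,0.05],[0,0,0]]
    - [[0,-0.001,0.06],[0,0,0]]
    - [[0,-0.001,0.06],[0,0,0]]

```text
clock: 9.35
position: [606.1, -203.1, 132.1]
ee_rot: [0.795, -0.527, 0.251, 0.166]
contact_force: [1.0, 0.1, -0.6]
gripper_width: 6.5
grasp_force: 60.2
```

arm_command:
  rows:
    - [[0,0,0.012],[0,0,0]]
    - [[0,0,0.024],[0,0,0]]
    - [[0,0,0.032],[0,0,0]]
    - [[0,0,0.04],[0,0,0]]
    - [[0,0,0.04],[0,0,0]]

```text
clock: 9.85
position: [608.4, -208.2, 124.1]
ee_rot: [0.795, -0.527, 0.251, 0.166]
contact_force: [-0.1, -0.3, -1.0]
gripper_width: 6.4
grasp_force: 60.2
```

```bash
cat > st.py <<'E'
from h import *
s=arm.read_state(); p,q=pose(); n0=np.array([-.2262,.5262,.8197]); kh_pt=np.array([603.2,-194.5,145.6])+R.from_quat([0.795,-0.527,0.252,0.165]).apply([0,0,77.6])
print('TCP above face',((p-kh_pt)@n0).round(2),'tip',((p-kh_pt)@n0-66.4).round(2),'F tool',q.inv().apply(s['contact_force']).round(1),'M',q.inv().apply(s['wrist_torque']).round(2),'joints',np.round(s['joints'],2),s['clock'])
E
python3 st.py
```

```text
TCP above face 51.57 tip -14.83 F tool [-0.3  0.2  1. ] M [ 0.03 -1.34 -0.01] joints [ 0.05  0.36 -0.7   1.17 -0.63 -0.67] 9.85
```

arm_command:
  rows:
    - [[0,0,0.012],[0,0,0]]
    - [[0,0,0.024],[0,0,0]]
    - [[0,0,0.036],[0,0,0]]
    - [[0,0,0.048],[0,0,0]]
    - [[0,0,0.06],[0,0,0]]

```text
clock: 10.35
position: [612.1, -216.1, 112.0]
ee_rot: [0.795, -0.527, 0.251, 0.166]
contact_force: [0.8, 0.6, -0.9]
gripper_width: 7.1
grasp_force: 60.2
```

```bash
python3 st.py
```

```text
TCP above face 36.65 tip -29.75 F tool [-0.7 -1.   0.6] M [ 0.07 -1.35  0.01] joints [ 0.02  0.38 -0.71  1.23 -0.6  -0.71] 10.35
```

4 mm to go; small steps until contact.

arm_command:
  rows:
    - [[0,0,0.004],[0,0,0]]
    - [[0,0,0.008],[0,0,0]]
    - [[0,0,0.012],[0,0,0]]
    - [[0,0,0.012],[0,0,0]]

```text
clock: 10.75
position: [612.6, -217.6, 109.6]
ee_rot: [0.795, -0.527, 0.251, 0.166]
contact_force: [-0.5, -0.2, -1.2]
gripper_width: 6.8
grasp_force: 60.2
```

arm_command:
  rows:
    - [[0,0,0.002],[0,0,0]]
    - [[0,0,0.004],[0,0,0]]
    - [[0,0,0.004],[0,0,0]]

```text
clock: 11.05
position: [612.9, -218.0, 108.9]
ee_rot: [0.795, -0.527, 0.251, 0.166]
contact_force: [0.5, -1.1, -0.8]
gripper_width: 6.7
grasp_force: 60.2
```

```bash
python3 st.py
```

```text
TCP above face 32.93 tip -33.47 F tool [ 0.5 -0.   1.4] M [ 0.08 -1.32 -0.01] joints [ 0.01  0.38 -0.71  1.25 -0.59 -0.72] 11.05
```

arm_command:
  rows:
    - [[0,0,0.002],[0,0,0]]
    - [[0,0,0.004],[0,0,0]]
    - [[0,0,0.004],[0,0,0]]

```text
clock: 11.35
position: [613.5, -218.4, 108.6]
ee_rot: [0.795, -0.527, 0.252, 0.166]
contact_force: [-0.9, 2.9, 1.5]
gripper_width: 6.8
grasp_force: 60.7
```

arm_command:
  rows:
    - [[0,0,0.002],[0,0,0]]
    - [[0,0,0.004],[0,0,0]]
    - [[0,0,0.004],[0,0,0]]

```text
clock: 11.65
position: [614.4, -218.4, 108.7]
ee_rot: [0.795, -0.526, 0.253, 0.165]
contact_force: [-2.7, 4.8, 5.8]
gripper_width: 7.0
grasp_force: 61.4
```

```bash
python3 st.py
```

```text
TCP above face 32.24 tip -34.16 F tool [-1.1  0.5 -7.9] M [-0.22 -1.67 -0.03] joints [ 0.01  0.38 -0.71  1.26 -0.59 -0.73] 11.65
```

Seated: contact at 34 mm depth, with 8 N. I'll ease off slightly and start the clockwise turn (+wz).

arm_command:
  rows:
    - [[0,0,-0.002],[0,0,0.02]]
    - [[0,0,-0.002],[0,0,0.04]]
    - [[0,0,-0.002],[0,0,0.06]]
    - [[0,0,-0.002],[0,0,0.08]]
    - [[0,0,-0.002],[0,0,0.1]]

```text
clock: 12.15
position: [613.9, -218.4, 108.7]
ee_rot: [0.702, -0.645, 0.275, 0.124]
contact_force: [-2.7, 4.4, 5.5]
gripper_width: 6.6
grasp_force: 61.1
```

```bash
cat >> st.py <<'E'
q0=R.from_quat([0.795,-0.527,0.2515,0.1655]); print('turn',np.degrees((q0.inv()*q).as_rotvec()).round(1), 'dp q0',q0.inv().apply(p-np.array([613.2,-218.3,108.7])).round(1))
E
python3 st.py
```

```text
TCP above face 32.29 tip -34.11 F tool [-0.7  1.1 -7.4] M [-0.58 -1.35 -0.08] joints [ 0.01  0.38 -0.71  1.25 -0.59 -1.04] 12.15
turn [ 0.1  0.1 18.1] dp q0 [ 0.3 -0.6  0.3]
```

arm_command:
  rows:
    - [[0,0,0],[0,0,0.022]]
    - [[0,0,0],[0,0,0.044]]
    - [[0,0,0],[0,0,0.066]]
    - [[0,0,0],[0,0,0.088]]
    - [[0,0,0],[0,0,0.11]]

```text
clock: 12.65
position: [613.8, -218.5, 108.7]
ee_rot: [-0.581, 0.756, -0.292, -0.074]
contact_force: [-3.1, 3.4, 5.0]
gripper_width: 6.7
grasp_force: 61.1
```

arm_command:
  rows:
    - [[0,0,0],[0,0,0.02]]
    - [[0,0,0],[0,0,0.04]]
    - [[0,0,0],[0,0,0.06]]
    - [[0,0,0],[0,0,0.08]]
    - [[0,0,0],[0,0,0.1]]

```text
clock: 13.15
position: [613.7, -218.5, 108.7]
ee_rot: [-0.455, 0.838, -0.3, -0.028]
contact_force: [-2.3, 4.7, 5.1]
gripper_width: 6.5
grasp_force: 61.2
```

```bash
python3 st.py
```

```text
TCP above face 32.32 tip -34.08 F tool [-0.5  1.3 -7.1] M [-1.45 -0.6  -0.14] joints [ 0.01  0.38 -0.71  1.25 -0.59 -1.7 ] 13.15
turn [ 0.1  0.  55.9] dp q0 [ 0.3 -0.4  0.2]
```

arm_command:
  rows:
    - [[0,0,0],[0,0,0.015]]
    - [[0,0,0],[0,0,0.03]]
    - [[0,0,0],[0,0,0.04]]
    - [[0,0,0],[0,0,0.04]]

```text
clock: 13.55
position: [613.7, -218.5, 108.6]
ee_rot: [-0.403, 0.864, -0.302, -0.009]
contact_force: [-2.9, 4.7, 5.5]
gripper_width: 7.0
grasp_force: 61.2
```

```bash
cat >> st.py <<'E'
im,d,i=snap('side'); C=cloud(d,i); B=C[(np.hypot(C[...,0]-680,C[...,1]+370)<90)]; print('lid z pct',np.percentile(B[:,2],[5,25,50,75,90]).round(0))
E
python3 st.py
```

```text
TCP above face 32.28 tip -34.12 F tool [ 0.2  1.6 -7.6] M [-1.51 -0.5  -0.02] joints [ 0.01  0.38 -0.71  1.25 -0.59 -1.83] 13.55
turn [ 0.1  0.  63. ] dp q0 [ 0.3 -0.4  0.3]
lid z pct [ 80.  81.  82. 103. 121.]
```

arm_command:
  rows:
    - [[0,0,0],[0,0,0.01]]
    - [[0,0,0],[0,0,0.02]]
    - [[0,0,0],[0,0,0.02]]

```text
clock: 13.9
position: [613.7, -218.5, 108.6]
ee_rot: [-0.375, 0.876, -0.302, 0.0]
contact_force: [-2.2, 4.1, 5.0]
gripper_width: 6.5
grasp_force: 61.2
```

```bash
python3 st.py
```

```text
TCP above face 32.28 tip -34.12 F tool [ 0.1  1.  -6.7] M [-1.49 -0.37 -0.02] joints [ 0.01  0.38 -0.71  1.25 -0.59 -1.89] 13.9
turn [ 0.1  0.  66.6] dp q0 [ 0.3 -0.4  0.3]
lid z pct [ 80.  81.  82. 104. 106.]
```

arm_command:
  rows:
    - [[0,0,0],[0,0,0.008]]
    - [[0,0,0],[0,0,0.016]]
    - [[0,0,0],[0,0,0.016]]

```text
clock: 14.25
position: [613.7, -218.5, 108.6]
ee_rot: [-0.353, 0.886, -0.302, 0.008]
contact_force: [-2.1, 4.2, 5.5]
gripper_width: 6.7
grasp_force: 61.2
```

```bash
sed -i "s/^im,d,i=snap('side').*//" st.py; cat >> st.py <<'E'
im,d,i=snap('wrist'); C=cloud(d,i); B=C[(C[...,2]>90)&(np.hypot(C[...,0]-650,C[...,1]+310)<70)]; print('lid z',len(B),np.percentile(B[:,2],[5,50,95]).round(0) if len(B) else '')
cv2.imwrite('pics/w_st.png',im)
E
python3 st.py
```

```text
TCP above face 32.29 tip -34.11 F tool [ 0.1  0.8 -7.2] M [-1.56 -0.3  -0.  ] joints [ 0.01  0.38 -0.71  1.25 -0.59 -1.94] 14.25
turn [ 0.1  0.  69.5] dp q0 [ 0.3 -0.4  0.3]
lid z 34157 [ 95. 124. 129.]
```

arm_command:
  rows:
    - [[0,0,0],[0,0,0.006]]
    - [[0,0,0],[0,0,0.012]]
    - [[0,0,0],[0,0,0.012]]

```text
clock: 14.6
position: [613.7, -218.5, 108.6]
ee_rot: [-0.336, 0.892, -0.301, 0.013]
contact_force: [-2.5, 5.0, 5.5]
gripper_width: 6.6
grasp_force: 61.2
```

```bash
sed -i "/^im,d,i=snap/d;/w_st/d" st.py; cat >> st.py <<'E'
im,d,i=snap('side'); C=cloud(d,i); cv2.imwrite('pics/s_st.png',im)
bx=np.array([.391,-.9205]); by=np.array([.9205,.391]); kh=np.array([619.3,-235.5]); D=C[...,:2]-kh; a=D@bx; b=D@by
for s in range(50,190,25):
    m=(np.abs(a-s)<8)&(np.abs(b)<90)&(C[...,2]>20)&(C[...,2]<260); print(s,m.sum(),np.percentile(C[m][:,2],[10,50,90]).round(0) if m.sum() else '')
E
python3 st.py
```

```text
TCP above face 32.28 tip -34.12 F tool [-0.1  1.4 -7.7] M [-1.61 -0.22 -0.03] joints [ 0.01  0.38 -0.71  1.25 -0.59 -1.98] 14.6
turn [ 0.1  0.  71.6] dp q0 [ 0.3 -0.4  0.3]
50 53 [110. 114. 152.]
75 1 [117. 117. 117.]
100 0 
125 20 [81. 82. 83.]
150 11 [73. 81. 81.]
175 0
```

View pics/s_st.png

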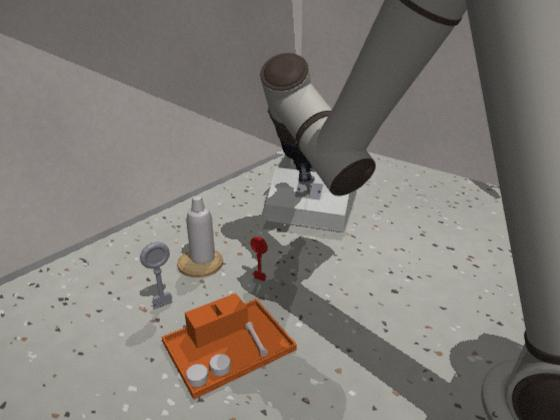

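The side view is blocked by the arm (box at (310,200), lid hidden), so I'll measure the lid in the wrist cloud.

arm_command:
  rows:
    - [[0,0,0],[0,0,0.006]]
    - [[0,0,0],[0,0,0.012]]
    - [[0,0,0],[0,0,0.012]]

```text
clock: 14.95
position: [613.7, -218.5, 108.6]
ee_rot: [-0.32, 0.898, -0.301, 0.019]
contact_force: [-2.2, 5.4, 4.8]
gripper_width: 7.0
grasp_force: 61.2
```

```bash
sed -i "s/snap('side')/snap('wrist')/;s/np.abs(b)<90/np.abs(b)<130/" st.py; python3 st.py
```

```text
TCP above face 32.3 tip -34.1 F tool [-0.7  1.9 -7.3] M [-1.62 -0.13 -0.05] joints [ 0.01  0.38 -0.71  1.25 -0.59 -2.01] 14.95
turn [ 0.1  0.  73.8] dp q0 [ 0.3 -0.4  0.3]
50 6994 [112. 168. 172.]
75 5286 [106. 144. 165.]
100 9031 [ 66.  80. 152.]
125 4629 [ 69.  82. 143.]
150 3624 [ 70.  81. 133.]
175 6204 [49. 80. 92.]
```

The lid has sprung (front edge about 170 mm, slope about 0.4). I'll continue gently to the hard stop.

arm_command:
  rows:
    - [[0,0,0],[0,0,0.006]]
    - [[0,0,0],[0,0,0.012]]
    - [[0,0,0],[0,0,0.012]]

```text
clock: 15.3
position: [613.7, -218.5, 108.6]
ee_rot: [-0.303, 0.904, -0.301, 0.025]
contact_force: [-3.3, 3.8, 5.7]
gripper_width: 6.5
grasp_force: 61.2
```

```bash
python3 st.py | head -2
```

```text
TCP above face 32.28 tip -34.12 F tool [ 1.3  1.  -7.4] M [-1.64 -0.15 -0.07] joints [ 0.01  0.38 -0.71  1.25 -0.59 -2.05] 15.3
turn [ 0.1  0.  75.9] dp q0 [ 0.2 -0.4  0.3]
```

arm_command:
  rows:
    - [[0,0,0],[0,0,0.005]]
    - [[0,0,0],[0,0,0.01]]
    - [[0,0,0],[0,0,0.01]]

```text
clock: 15.65
position: [613.7, -218.5, 108.6]
ee_rot: [-0.288, 0.909, -0.3, 0.029]
contact_force: [-3.7, 5.2, 5.6]
gripper_width: 6.8
grasp_force: 61.2
```

```bash
python3 st.py | head -2
```

```text
TCP above face 32.28 tip -34.12 F tool [ 0.9  2.1 -8.2] M [-1.67 -0.03 -0.06] joints [ 0.01  0.38 -0.71  1.25 -0.59 -2.08] 15.65
turn [ 0.1  0.  77.7] dp q0 [ 0.2 -0.3  0.3]
```

arm_command:
  rows:
    - [[0,0,0],[0,0,0.005]]
    - [[0,0,0],[0,0,0.01]]
    - [[0,0,0],[0,0,0.01]]

```text
clock: 16.0
position: [613.6, -218.5, 108.6]
ee_rot: [-0.274, 0.913, -0.3, 0.034]
contact_force: [-3.2, 4.0, 5.0]
gripper_width: 6.6
grasp_force: 61.2
```

```bash
python3 st.py | head -2
```

```text
TCP above face 32.29 tip -34.11 F tool [ 1.1  1.4 -7. ] M [-1.62  0.04 -0.08] joints [ 0.01  0.38 -0.71  1.25 -0.59 -2.11] 16.0
turn [ 0.1  0.  79.5] dp q0 [ 0.2 -0.3  0.3]
```

arm_command:
  rows:
    - [[0,0,0],[0,0,0.004]]
    - [[0,0,0],[0,0,0.008]]
    - [[0,0,0],[0,0,0.008]]

```text
clock: 16.35
position: [613.6, -218.5, 108.6]
ee_rot: [-0.263, 0.916, -0.299, 0.038]
contact_force: [-2.6, 4.4, 5.5]
gripper_width: 6.9
grasp_force: 61.3
```

```bash
python3 st.py | head -2
```

```text
TCP above face 32.27 tip -34.13 F tool [ 0.6  1.1 -7.4] M [-1.61  0.14 -0.36] joints [ 0.01  0.38 -0.72  1.25 -0.59 -2.14] 16.35
turn [ 0.1  0.  80.9] dp q0 [ 0.2 -0.3  0.3]
```

Torque has risen to 0.36 N m at the stop. Turning back now.

arm_command:
  rows:
    - [[0,0,0],[0,0,-0.03]]
    - [[0,0,0],[0,0,-0.06]]
    - [[0,0,0],[0,0,-0.09]]
    - [[0,0,0],[0,0,-0.12]]
    - [[0,0,0],[0,0,-0.15]]

```text
clock: 16.9
position: [613.8, -218.6, 108.7]
ee_rot: [-0.471, 0.829, -0.3, -0.033]
contact_force: [-2.0, 4.2, 4.6]
gripper_width: 6.9
grasp_force: 61.1
```

arm_command:
  rows:
    - [[0,0,0],[0,0,-0.03]]
    - [[0,0,0],[0,0,-0.06]]
    - [[0,0,0],[0,0,-0.09]]
    - [[0,0,0],[0,0,-0.12]]
    - [[0,0,0],[0,0,-0.15]]

```text
clock: 17.4
position: [613.9, -218.5, 108.7]
ee_rot: [-0.651, 0.696, -0.284, -0.102]
contact_force: [-2.4, 4.1, 3.3]
gripper_width: 6.6
grasp_force: 61.1
```

arm_command:
  rows:
    - [[0,0,0],[0,0,-0.03]]
    - [[0,0,0],[0,0,-0.06]]
    - [[0,0,0],[0,0,-0.09]]
    - [[0,0,0],[0,0,-0.12]]
    - [[0,0,0],[0,0,-0.14]]

```text
clock: 17.9
position: [614.0, -218.5, 108.7]
ee_rot: [0.787, -0.538, 0.255, 0.162]
contact_force: [-1.9, 4.0, 4.7]
gripper_width: 6.5
grasp_force: 61.1
```

```bash
python3 st.py | head -2
```

```text
TCP above face 32.28 tip -34.12 F tool [-0.9  0.2 -6.4] M [-0.09 -1.47  0.04] joints [ 0.01  0.38 -0.71  1.25 -0.59 -0.75] 17.9
turn [0.1 0.1 1.6] dp q0 [ 0.4 -0.7  0.3]
```

arm_command:
  rows:
    - [[0,0,0],[0,0,-0.009]]
    - [[0,0,0],[0,0,-0.018]]
    - [[0,0,0],[0,0,-0.018]]

```text
clock: 18.25
position: [614.0, -218.5, 108.7]
ee_rot: [0.801, -0.517, 0.25, 0.168]
contact_force: [-2.0, 4.9, 4.7]
gripper_width: 6.9
grasp_force: 61.2
```

```bash
python3 st.py | head -2
```

```text
TCP above face 32.27 tip -34.13 F tool [-1.6 -0.1 -6.9] M [-0.03 -1.47  0.03] joints [ 0.01  0.38 -0.71  1.25 -0.59 -0.7 ] 18.25
turn [ 0.1  0.1 -1.4] dp q0 [ 0.3 -0.7  0.3]
```

arm_command:
  rows:
    - [[0,0,0],[0,0,-0.007]]
    - [[0,0,0],[0,0,-0.014]]
    - [[0,0,0],[0,0,-0.014]]

```text
clock: 18.6
position: [614.0, -218.5, 108.7]
ee_rot: [0.812, -0.499, 0.247, 0.174]
contact_force: [-1.7, 4.7, 5.0]
gripper_width: 6.9
grasp_force: 61.2
```

```bash
python3 st.py | head -2
```

```text
TCP above face 32.27 tip -34.13 F tool [-1.2 -0.3 -6.9] M [ 0.06 -1.44  0.02] joints [ 0.01  0.38 -0.71  1.25 -0.59 -0.66] 18.6
turn [ 0.1  0.1 -3.9] dp q0 [ 0.4 -0.7  0.3]
```

arm_command:
  rows:
    - [[0,0,0],[0,0,-0.004]]
    - [[0,0,0],[0,0,-0.008]]
    - [[0,0,0],[0,0,-0.008]]

```text
clock: 18.95
position: [614.0, -218.5, 108.7]
ee_rot: [0.819, -0.489, 0.244, 0.177]
contact_force: [-2.5, 5.8, 5.8]
gripper_width: 6.5
grasp_force: 61.2
```

```bash
python3 st.py | head -2
```

```text
TCP above face 32.26 tip -34.14 F tool [-1.9 -0.1 -8.3] M [ 0.11 -1.45  0.12] joints [ 0.01  0.38 -0.71  1.25 -0.59 -0.63] 18.95
turn [ 0.1  0.1 -5.3] dp q0 [ 0.4 -0.7  0.3]
```

arm_command:
  rows:
    - [[0,0,0],[0,0,-0.005]]
    - [[0,0,0],[0,0,-0.005]]
    - [[0,0,0],[0,0,-0.005]]

```text
clock: 19.3
position: [614.0, -218.5, 108.7]
ee_rot: [0.822, -0.483, 0.243, 0.179]
contact_force: [-1.2, 4.7, 5.4]
gripper_width: 6.8
grasp_force: 61.3
```

```bash
python3 st.py | head -2
```

```text
TCP above face 32.26 tip -34.14 F tool [-0.8 -0.8 -7.2] M [ 0.16 -1.51  0.21] joints [ 0.01  0.38 -0.71  1.25 -0.59 -0.62] 19.3
turn [ 0.1  0.1 -6.2] dp q0 [ 0.4 -0.7  0.3]
```

Home stop felt. I'll return to mid-play and draw out gently.

arm_command:
  rows:
    - [[0,0,0],[0,0,0.015]]
    - [[0,0,0],[0,0,0.031]]
    - [[0,0,-0.004],[0,0,0.031]]
    - [[0,0,-0.016],[0,0,0.031]]
    - [[0,0,-0.024],[0,0,0.031]]

```text
clock: 19.85
position: [611.4, -215.9, 112.0]
ee_rot: [0.798, -0.522, 0.25, 0.168]
contact_force: [0.9, 0.0, -1.2]
gripper_width: 6.8
grasp_force: 60.1
```

```bash
python3 st.py | head -2
```

```text
TCP above face 36.99 tip -29.41 F tool [-0.4 -0.9  1.2] M [ 0.22 -1.25  0.09] joints [ 0.02  0.38 -0.71  1.23 -0.6  -0.7 ] 19.85
turn [-0.1 -0.  -0.8] dp q0 [-0.5  0.7 -4.4]
```

arm_command:
  rows:
    - [[0,0,-0.016],[0,0,0]]
    - [[0,0,-0.032],[0,0,0]]
    - [[0,0,-0.05],[0,0,0]]
    - [[0,0,-0.068],[0,0,0]]
    - [[0,0,-0.068],[0,0,0]]

```text
clock: 20.4
position: [608.2, -206.3, 127.3]
ee_rot: [0.798, -0.522, 0.251, 0.167]
contact_force: [0.2, -0.1, -1.5]
gripper_width: 7.3
grasp_force: 60.2
```

arm_command:
  rows:
    - [[0,0,-0.02],[0,0,0]]
    - [[0,0,-0.05],[0,0,0]]
    - [[0,0,-0.09],[0,0,0]]
    - [[0,0,-0.15],[0,0,0]]
    - [[0,0,-0.22],[0,0,0]]

```text
clock: 20.9
position: [594.9, -177.5, 171.8]
ee_rot: [0.798, -0.522, 0.25, 0.168]
contact_force: [-0.1, 1.1, -1.5]
gripper_width: 6.7
grasp_force: 60.2
```

arm_command:
  rows:
    - [[0,0,0],[0,0,0]]
    - [[0,0,0],[0,0,0]]

```text
clock: 21.1
position: [595.7, -177.3, 171.7]
ee_rot: [0.798, -0.522, 0.251, 0.167]
contact_force: [-0.0, 1.0, -1.6]
gripper_width: 6.5
grasp_force: 60.2
```

```bash
python3 st.py; python3 look.py w5 >/dev/null; python3 al.py w5
python3 - <<'E'
from h import *
p,q=pose(); qt=R.from_quat([.987,-.161,0,0])
plan([((560,-50,230),R.from_rotvec((q.inv()*qt).as_rotvec()*0)*q*R.from_rotvec((q.inv()*qt).as_rotvec()*.45),2),((506.2,196.4,200),qt,3)])
E
```

```text
TCP above face 109.78 tip 43.38 F tool [-1.7 -0.4  0.8] M [-0.   -1.36 -0.02] joints [ 0.16  0.28 -0.66  0.98 -0.74 -0.54] 21.1
turn [ 0.   0.  -0.7] dp q0 [ -0.3  -0.  -77.2]
50 3742 [111. 139. 177.]
75 5458 [104. 166. 170.]
100 10288 [ 46.  80. 158.]
125 4784 [ 60.  83. 147.]
150 497 [35. 53. 67.]
175 30 [21. 25. 39.]
plane n [-0.226   0.5261  0.8198] tilt 34.93305377401 az 113.24889728960805 in tool [ 0.0017  0.0032 -1.    ]
yellow 270 280 178 213
slot top corner tool [ 14.9   -7.15 108.69]
slot top corner tool [ 14.88   1.19 108.72]
-40 961 x -11.1 11.6 y -17.9 15.1 -1.4
-34 688 x -16.1 16.2 y -11.2 8.1 -1.5
-28 281 x -18.9 17.9 y -5.9 2.9 -1.4
-22 140 x 13.3 19.0 y -5.9 3.0 -1.4
-16 29 x 15.0 18.4 y -5.7 2.6 -1.5
38 29 x -0.2 2.2 y -5.0 1.6 -1.8
44 42 x -0.4 10.9 y -5.0 1.6 -1.5
50 178 x -1.0 13.0 y -5.1 1.7 -1.8
56 33 x 10.0 12.9 y -4.5 1.1 -1.5
62 20 x 11.8 12.9 y -4.6 1.2 -1.7
[[-0.147, -0.037, -0.248], [0.019, -0.041, -0.058]]
[[-0.167, -0.08, -0.224], [0.019, -0.041, -0.058]]
[[-0.276, -0.185, -0.067], [0.015, -0.033, -0.047]]
[[-0.25, -0.226, -0.03], [0.015, -0.034, -0.047]]
[[-0.216, -0.26, 0.006], [0.016, -0.033, -0.047]]
end [506.1 196.3 199.9]
```

The key is out and unmoved in the grip, and the lid stays up. Carrying it back to the tray.

arm_command:
  rows:
    - [[-0.03,-0.007,-0.05],[0.004,-0.008,-0.011]]
    - [[-0.06,-0.014,-0.1],[0.008,-0.016,-0.022]]
    - [[-0.09,-0.022,-0.15],[0.012,-0.024,-0.034]]
    - [[-0.12,-0.03,-0.2],[0.016,-0.032,-0.046]]
    - [[-0.147,-0.037,-0.248],[0.019,-0.041,-0.058]]

```text
clock: 21.7
position: [577.1, -113.9, 200.2]
ee_rot: [0.862, -0.449, 0.196, 0.132]
contact_force: [-0.0, -0.7, -0.4]
gripper_width: 6.8
grasp_force: 60.2
```

arm_command:
  rows:
    - [[-0.03,-0.016,-0.045],[0.004,-0.008,-0.011]]
    - [[-0.06,-0.032,-0.09],[0.008,-0.016,-0.022]]
    - [[-0.1,-0.048,-0.135],[0.012,-0.024,-0.034]]
    - [[-0.13,-0.064,-0.18],[0.016,-0.032,-0.046]]
    - [[-0.167,-0.08,-0.224],[0.019,-0.041,-0.058]]

```text
clock: 22.2
position: [559.6, -50.0, 229.9]
ee_rot: [0.913, -0.37, 0.141, 0.095]
contact_force: [-0.0, 0.4, -1.3]
gripper_width: 6.7
grasp_force: 60.2
```

arm_command:
  rows:
    - [[-0.055,-0.037,-0.013],[0.003,-0.007,-0.01]]
    - [[-0.11,-0.074,-0.026],[0.006,-0.014,-0.02]]
    - [[-0.165,-0.11,-0.04],[0.009,-0.02,-0.03]]
    - [[-0.22,-0.15,-0.053],[0.012,-0.027,-0.04]]
    - [[-0.276,-0.185,-0.067],[0.015,-0.033,-0.047]]

```text
clock: 22.7
position: [542.1, 33.0, 219.8]
ee_rot: [0.946, -0.303, 0.095, 0.064]
contact_force: [0.3, -0.1, -0.2]
gripper_width: 6.2
grasp_force: 60.2
```

arm_command:
  rows:
    - [[-0.05,-0.045,-0.006],[0.003,-0.007,-0.01]]
    - [[-0.1,-0.09,-0.012],[0.006,-0.014,-0.02]]
    - [[-0.15,-0.135,-0.018],[0.009,-0.02,-0.03]]
    - [[-0.2,-0.18,-0.024],[0.012,-0.027,-0.04]]
    - [[-0.25,-0.226,-0.03],[0.015,-0.034,-0.047]]

```text
clock: 23.2
position: [524.3, 116.0, 210.4]
ee_rot: [0.971, -0.232, 0.047, 0.032]
contact_force: [0.3, -0.5, -0.8]
gripper_width: 6.7
grasp_force: 60.2
```

arm_command:
  rows:
    - [[-0.043,-0.052,0],[0.003,-0.007,-0.01]]
    - [[-0.086,-0.104,0],[0.006,-0.014,-0.02]]
    - [[-0.13,-0.156,0],[0.009,-0.02,-0.03]]
    - [[-0.173,-0.208,0],[0.012,-0.027,-0.04]]
    - [[-0.216,-0.26,0.006],[0.016,-0.033,-0.047]]

```text
clock: 23.7
position: [506.4, 198.1, 200.5]
ee_rot: [0.987, -0.16, 0.0, -0.002]
contact_force: [-0.2, 0.7, -1.5]
gripper_width: 6.7
grasp_force: 60.2
```

arm_command:
  rows:
    - [[0,0,0],[0,0,0]]
    - [[0,0,0],[0,0,0]]
    - [[0,0,0],[0,0,0]]

```text
clock: 24.0
position: [506.4, 196.2, 200.6]
ee_rot: [0.987, -0.161, 0.001, -0.001]
contact_force: [-0.2, -0.6, -1.6]
gripper_width: 6.9
grasp_force: 60.2
```

```bash
python3 - <<'E'
from h import *
p,q=pose(); print(p.round(1)); print(q.as_matrix().round(4)); plan([((506.2,196.4,130),R.from_quat([.987,-.161,0,0]),1)],p,q,4)
E
```

```text
[506.4 196.2 200.6]
[[ 0.9482 -0.3177  0.0018]
 [-0.3177 -0.9482  0.0011]
 [ 0.0014 -0.0016 -1.    ]]
[[-0.0013, 0.0001, 0.2822], [-0.0005, -0.0005, 0.0]]
end [506.2 196.4 130. ]
```

arm_command:
  rows:
    - [[0,0,0.1],[0,0,0]]
    - [[0,0,0.18],[0,0,0]]
    - [[0,0,0.25],[-0.0005,-0.0005,0]]
    - [[-0.001,0,0.3],[-0.0005,-0.0005,0]]
    - [[-0.001,0,0.3],[-0.0005,-0.0005,0]]

```text
clock: 24.5
position: [505.3, 195.7, 123.9]
ee_rot: [0.987, -0.161, -0.001, 0.001]
contact_force: [-0.4, -0.0, -0.1]
gripper_width: 6.8
grasp_force: 60.1
```

arm_command:
  rows:
    - [[0,0,0],[0,0,0]]
    - [[0,0,0],[0,0,0]]
    - [[0,0,0],[0,0,0]]

```text
clock: 24.8
position: [506.9, 197.1, 126.6]
ee_rot: [0.987, -0.161, 0.001, -0.001]
contact_force: [-1.0, 0.1, -1.2]
gripper_width: 6.9
grasp_force: 60.1
```

```bash
python3 look.py w6; python3 - <<'E'
import cv2
im=cv2.imread('pics/w6.png'); cv2.imwrite('pics/w6c.png',cv2.resize(im[160:280,215:335],None,fx=5,fy=5,interpolation=cv2.INTER_NEAREST))
E
```

```text
[506.9 197.1 126.6] [ 6.68983296e-01  3.13280725e-01 -2.99592864e-01 -2.47409766e-04
 -9.55917471e-01  5.78905271e-01]
```

View pics/w6c.png

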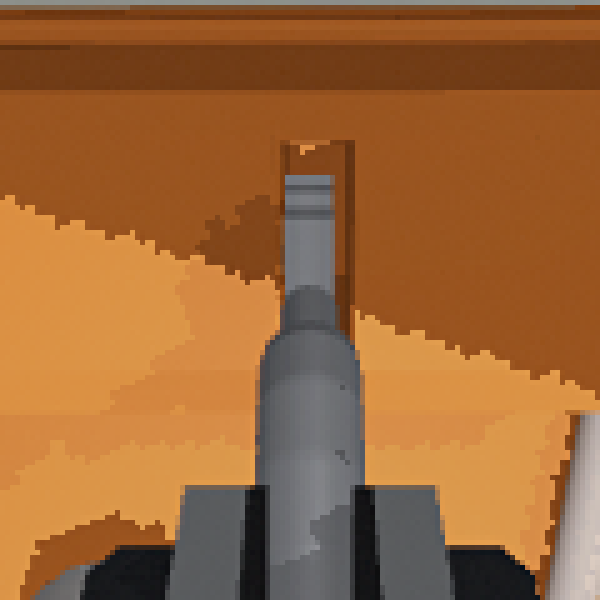

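The slot is at w6 columns 271–286 (centre 278.6) and the bit at 272–282 (centre 276.9), so the key must move about +1.1 mm in tool y. I'll check x from the slot's far end (row 188).

```bash
python3 - <<'E'
from h import *
i=arm.camera_info('wrist'); E=np.array(i['extrinsics']); p,q=pose(); print(p.round(1))
for u,v in [(271.2,188),(286,188)]:
    d=E[:3,:3]@np.array([(u-i['cx'])/i['fx'],(v-i['cy'])/i['fy'],1]); w=E[:3,3]+d*(50-E[2,3])/d[2]; print(q.inv().apply(w-p).round(2))
Z=np.load('w6.npz'); T=q.inv().apply((cloud(Z['d'],i)-p).reshape(-1,3)); K=T[(np.abs(T[:,0])<20)&(np.abs(T[:,1])<10)&(T[:,2]>48)&(T[:,2]<68)]; print(K.min(0),K.max(0),K.mean(0))
E
```

```text
[506.8 197.  126.4]
[15.03 -4.58 76.47]
[15.04  5.42 76.45]
[ 1.09255543 -4.3365375  48.00587668] [14.11593757  1.83097209 63.40718132] [ 9.43757014 -0.89034562 51.51558582]
```

arm_command:
  rows:
    - [[-0.001,0.005,0.01],[0,0,0]]
    - [[-0.001,0.005,0.02],[0,0,0]]
    - [[-0.001,0.005,0.035],[0,0,0]]
    - [[-0.001,0.005,0.05],[0,0,0]]
    - [[-0.001,0.005,0.065],[0,0,0]]

```text
clock: 25.35
position: [505.6, 195.6, 108.8]
ee_rot: [0.987, -0.161, -0.0, -0.0]
contact_force: [0.0, 0.5, -0.9]
gripper_width: 6.8
grasp_force: 60.2
```

arm_command:
  rows:
    - [[0,0,0.01],[0,0,0]]
    - [[0,0,0.02],[0,0,0]]
    - [[0,0,0.03],[0,0,0]]
    - [[0,0,0.04],[0,0,0]]
    - [[0,0,0.04],[0,0,0]]

```text
clock: 25.85
position: [505.6, 195.5, 98.9]
ee_rot: [0.987, -0.161, -0.0, 0.0]
contact_force: [0.5, 0.3, -0.8]
gripper_width: 6.8
grasp_force: 60.2
```

arm_command:
  rows:
    - [[0,0,0.016],[0,0,0]]
    - [[0,0,0.034],[0,0,0]]
    - [[0,0,0.054],[0,0,0]]
    - [[0,0,0.076],[0,0,0]]
    - [[0,0,0.096],[0,0,0]]

```text
clock: 26.35
position: [505.6, 195.6, 74.7]
ee_rot: [0.987, -0.161, -0.0, -0.0]
contact_force: [-0.7, -1.0, -0.9]
gripper_width: 6.7
grasp_force: 60.2
```

arm_command:
  rows:
    - [[0,0,0.002],[0,0,0]]
    - [[0,0,0.005],[0,0,0]]
    - [[0,0,0.005],[0,0,0]]

```text
clock: 26.65
position: [505.8, 195.7, 74.1]
ee_rot: [0.987, -0.161, 0.0, -0.0]
contact_force: [0.6, 0.3, -1.3]
gripper_width: 6.5
grasp_force: 60.2
```

arm_command:
  rows:
    - [[0,0,0.004],[0,0,0]]
    - [[0,0,0.005],[0,0,0]]
    - [[0,0,0.005],[0,0,0]]

```text
clock: 26.95
position: [505.8, 195.7, 72.9]
ee_rot: [0.987, -0.161, 0.0, -0.0]
contact_force: [-0.7, 0.3, -0.4]
gripper_width: 6.6
grasp_force: 60.2
```

arm_command:
  rows:
    - [[0,0,0.003],[0,0,0]]
    - [[0,0,0.003],[0,0,0]]
    - [[0,0,0.003],[0,0,0]]

```text
clock: 27.25
position: [506.0, 195.8, 72.4]
ee_rot: [0.987, -0.161, 0.0, -0.0]
contact_force: [-0.7, 0.2, 1.1]
gripper_width: 6.7
grasp_force: 60.4
```

Contact with the floor is starting at the original height. Release, then lift away.

arm_command:
  rows:
    - [[0,0,0],[0,0,0]]
    - [[0,0,0],[0,0,0]]
    - [[0,0,0],[0,0,0]]
    - [[0,0,0],[0,0,0]]
    - [[0,0,0],[0,0,0]]
  grip: 0.6

```text
clock: 27.75
position: [505.8, 195.6, 72.1]
ee_rot: [0.987, -0.161, -0.0, -0.0]
contact_force: [-0.3, -0.1, -0.1]
gripper_width: 50.9
grasp_force: 0.0
```

arm_command:
  rows:
    - [[0,0,-0.04],[0,0,0]]
    - [[0,0,-0.12],[0,0,0]]
    - [[0,0,-0.24],[0,0,0]]
    - [[0,0,-0.4],[0,0,0]]
    - [[0,0,-0.5],[0,0,0]]

```text
clock: 28.25
position: [506.8, 196.0, 201.0]
ee_rot: [0.987, -0.161, 0.002, -0.002]
contact_force: [0.9, 0.3, 0.1]
gripper_width: 51.5
grasp_force: 0.0
```

arm_command:
  rows:
    - [[0,0,0],[0,0,0]]
    - [[0,0,0],[0,0,0]]
    - [[0,0,0],[0,0,0]]

```text
clock: 28.55
position: [505.0, 195.2, 196.2]
ee_rot: [0.987, -0.161, -0.001, 0.0]
contact_force: [0.1, 0.3, -0.4]
gripper_width: 51.1
grasp_force: 0.0
```

```bash
python3 look.py w7; python3 km.py w7; python3 - <<'E'
from h import *
bx=np.array([.391,-.9205]); kh=np.array([619.3,-235.5])
for n in ['top','side']:
    im,d,i=snap(n); C=cloud(d,i); a=(C[...,:2]-kh)@bx; b=(C[...,:2]-kh)@np.array([.9205,.391])
    for s in (60,100,140):
        m=(np.abs(a-s)<8)&(np.abs(b)<95)&(C[...,2]>20)&(C[...,2]<260); print(n,s,m.sum(),np.median(C[m][:,2]).round(0) if m.any() else '')
    for q in ['bottle_mid','coaster','inserter_mid','key_bow']:
        for r in arm.spot_in(n,q)[:2]: print(n,q,np.round(r['position']),round(r['score'],2))
E
```

```text
[505.  195.2 196.2] [ 6.67978456e-01  2.47307916e-01 -2.02487423e-01 -6.89006472e-04
 -1.12328051e+00  5.79784947e-01]
key n 597 [488.9 187.4  67.2] [525.4 205.6 112.2]
((507.175537109375, 196.9395751953125), (9.51823616027832, 37.83990478515625), 71.55088806152344)
rack 5594 49.90756990530363 ((506.39276123046875, 197.64419555664062), (100.25907135009766, 46.37604904174805), 71.65055847167969)
94 32 [523.6 190.7]
100 97 [513.5 194.1]
106 293 [508.  195.9]
112 171 [506.8 196.4]
top 60 550 174.0
top 100 675 157.0
top 140 488 139.0
top bottle_mid [236. 174.] 0.67
top bottle_mid [184. 246.] 0.49
top coaster [228. 187.] 0.97
top inserter_mid [196. 279.] 0.62
top key_bow [174. 191.] 0.52
side 60 167 174.0
side 100 26 153.0
side 140 147 83.0
side bottle_mid [200. 236.] 0.66
side coaster [197. 265.] 0.61
side inserter_mid [258. 336.] 0.51
side key_bow [157. 263.] 0.91
side key_bow [259. 249.] 0.88
```

Everything checks out: the key is standing in its slot at its original height, the lid is open at about 0.4 rad, and the other things haven't moved. Handing in.

```bash
python3 -c "
from bench import arm
print(arm.job_done())"
```

```text
the job is handed in; nothing more can be done
None
```

The lens box is unlocked with its lid up at about 0.4 rad, the key is back upright in its tray slot, the bottle, coaster and inserter show no movement in the camera checks, and the job was handed in at about 29 s; no verdict came back.

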